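Pick up a spacer-ring set on a detent lifting pin and hang it on the blow-off stand

TASK

Run the blue-handled lifting pin down through the bores of all four gold spacer rings in their nest and push it home with about 10 N (never more than 20 N on the nest) until its flange bears on the top ring and the spring balls have snapped out under the lowest one. Then lift the whole set out in one go and hang the pin by its collar in the fork of the blow-off stand, set it down gently and let go. Keep the gripper off the rings and leave everything else on the bench where it is.

Things in the scene. Friction and masses are not known exactly. Their poses are not given: they have to be found in the camera images.
- pin_grip (a point): Centre of the blue grip of the loose steel lifting pin (132 mm long, about 0.14 kg), which stands upright in the white pin stand. z is the pin's axis, up, away from its tip. The grip is 18 mm thick along y (take it across y), 26 mm wide along x, 48 mm tall, centred here. Lift the pin at least 65 mm to draw it from the stand. Below the grip: see pin_collar and pin_tip.
- pin_collar (a point): Point on the pin's axis at the underside of its collar, 29 mm below the grip's centre; axes as the grip's. The collar is 28 mm across and 5 mm thick, right under the grip. Below it: neck 12 mm across for 24 mm, then the flange, 26 mm across and 4 mm thick, whose underside (57 mm below the grip's centre) seats on the top ring.
- pin_tip (a point): Tip of the pin, 108 mm below the grip's centre, 51 mm below the flange's underside. Shank 12 mm across, coned to 7 mm in the last 4 mm. Three spring balls, 14 mm above the tip, stand 2.6 mm proud of the shank: they need about 4 to 9 N to enter the stack, drag little inside, and snap out under the lowest ring 2 to 5 mm before the flange seats; then they carry the rings.
- ring1: The lowest of the four gold-anodised aluminium spacer rings stacked in the nest: 46 mm outside, bore 14 mm, 8 mm thick, about 35 g. Origin: centre of its underside; z up along its axis.
- ring2: The second of the four gold-anodised aluminium spacer rings stacked in the nest: 46 mm outside, bore 14 mm, 8 mm thick, about 35 g. Origin: centre of its underside; z up along its axis.
- ring3: The third of the four gold-anodised aluminium spacer rings stacked in the nest: 46 mm outside, bore 14 mm, 8 mm thick, about 35 g. Origin: centre of its underside; z up along its axis.
- ring4: The top one of the four gold-anodised aluminium spacer rings stacked in the nest: 46 mm outside, bore 14 mm, 8 mm thick, about 35 g. Origin: centre of its underside; z up along its axis.
- nest: Fixed, rigid, black round nest, 68 mm across, on a 92 mm square plate. Origin: centre of its underside, on the table. The gold rings lie on its seat, 24 mm up (stack top at 56 mm), inside a wall up to 38 mm high with 2 mm of play all round, so each ring may be a little off-centre. The seat has a 30 mm hole, open down to 3 mm above the table, for the end of the pin.
- fork (a point): Fork of the blow-off stand: point mid-way between its prongs, level with their top faces, 150 mm above the table. x points from the open end into the fork; z up. Prongs 6 mm thick, 9 mm wide, 18 mm apart, from x = -25 mm to the crotch at x = +19 mm; a lip 5 mm high stands on each open end (x = -25 to -21 mm). The pin's neck goes between them, the collar rests on them behind the lips.
- hanger: The fixed blow-off stand that carries the fork; nothing of it is higher than the fork's lips. Steel drip tray 170 x 110 mm, 14 mm high, and a column 85 mm behind the fork point (at +x). Origin: on the table, straight below the fork point; axes as the fork's.
- dark_set: Bystander: a bolted set of dark rings (46 mm across, 40 mm high with its screw head) in the second black nest. Leave it. Origin: underside.
- driver: Bystander: red-handled hex driver, 135 mm long, standing in the other hole of the pin stand, 78 mm from the pin's hole; its top is 140 mm above the table. Origin: its lower tip.
- tweezers: Bystander: steel tweezers lying on the bench, 155 mm long. Origin: underside, mid-length.
- case: Bystander: round sample case with clear lid, 92 mm across, 18 mm high. Origin: underside.
- jar: Bystander: amber glass jar, 48 mm across, 55 mm high. Origin: underside.
- bottle: Bystander: white bottle with blue cap, 60 mm across, 150 mm high. Origin: underside.
- lens: Bystander: dark objective lens, 38 mm across, 26 mm high. Origin: underside.
Mind the look-alikes: they are no part of the job. Leave any purple or red look-alike of the ring4 alone.

How it is judged:
On the way, in this order (a step that is already met when the one before it is completed fails the run):
1. with the rings still in the nest, the pin is through all four and pressed home: its flange within 1.5 mm of bearing fully on the top ring, and the rings pressed on the nest with at least 6 N (z of pin_grip in the frame of ring4 below 0.0665 m and horizontal distance between pin_grip and ring4 below 0.006 m and horizontal distance between pin_grip and ring1 below 0.008 m and z of ring1 in the frame of nest below 0.027 m and contact force between ring1 and nest above 6 N), for 0.2 s.
2. the whole set hangs on the pin, all four rings lifted at least 25 mm off the nest's seat (z of ring1 in the frame of nest above 0.049 m and distance between ring1 and pin_grip below 0.0955 m and distance between ring2 and pin_grip below 0.0875 m and distance between ring3 and pin_grip below 0.0795 m and distance between ring4 and pin_grip below 0.0715 m), for 0.2 s.
At the end, for the whole second after the job is handed in: The pin hangs still and upright (within 7 degrees) by its collar on the two prongs of the fork (grip centre 26 to 32 mm above the prongs' top faces, -12 to +18 mm along the fork and within 8 mm across), with all four gold rings still on it between flange and balls, at rest and let go (z of pin_grip in the frame of fork between 0.026 and 0.032 m and x of pin_grip in the frame of fork between -0.012 and 0.018 m and y of pin_grip in the frame of fork between -0.008 and 0.008 m and angle between pin_grip's own z axis and vertical below 0.12 rad and distance between ring1 and pin_grip below 0.0955 m and distance between ring2 and pin_grip below 0.0875 m and distance between ring3 and pin_grip below 0.0795 m and distance between ring4 and pin_grip below 0.0715 m and linear speed of each of ring1, ring2, ring3, ring4 below 0.03 m/s); the robot touches nothing.
It fails at once if the nest is pressed with more than 20 N (contact force between nest and anything else above 20 N).
It fails at once if the blow-off stand is struck or pressed with more than 35 N (contact force between hanger and anything else above 35 N).
It fails at once if the gripper touches a gold ring (contact force between the fingers and ring1 above 0.5 N or contact force between the fingers and ring2 above 0.5 N or contact force between the fingers and ring3 above 0.5 N or contact force between the fingers and ring4 above 0.5 N).
It fails at once if a bystander is moved by more than 20 mm (distance of any of dark_set, driver, tweezers, case, jar, bottle, lens from where it was at the start of the episode above 0.02 m).
It also fails if it takes over 72 s, if anything falls off the work surface, if the arm or the gripper's body presses on something with over 40 N, if the wrist force passes 120 N, or if a joint passes its speed limit or range.

ROBOT

A 6-joint arm with a two-finger parallel gripper is mounted at the origin on the work surface. World frame = base frame: x ahead of the robot, y to its left, z up, the work surface at z = 0. Lengths are in m, angles in rad, forces in N, time in s.
With the tool pointing down it reaches from about 0.35 to 0.85 m from the base axis. Payload 8.1 kg.
Tool frame: the origin (TCP) lies between the finger pads; the fingertips stand 11 mm ahead of it and the grasp point (between the pads) lies 8 mm behind it (robot.tips_ahead is the distance from the TCP to the fingertips, in m); z points along the fingers, y is the line along which they close (so a half turn about z gives the same grasp; the last joint's range is limited). The gripper opens to 93 mm and grips with 3 to 60 N. Pads are 15 mm wide; open, the fingers measure 128 mm over their backs; the gripper's body (75 mm by 188 mm) begins 65 mm behind the grasp point.
Start: joints at [1.048, 0.13, 1.488, -0, 1.523, -0.085], TCP at [0.254, 0.543, 0.23] pointing down, gripper open.
Joint ranges: [-2.96, 2.96], [-0.89, 2.26], [0.02, 2.5], [-1.34, 4.48], [0, 2.73], [-2.66, 2.66]. Speed limits (rad/s): [2.39, 2.39, 2.79, 3.14, 3.14, 3.14].

INTERFACE

Orientations are given as a rotation vector (axis times angle).
In Python, from plant import robot gives the robot as it stands. The module is installed in compiled form; this text tells all that it offers.
- The arm moves only by the tool move_arm, never from a script. Its argument "deltas" is one flat list of numbers, 7 for each row, row after row: the shift along the tool's x, y, z in m, then the turn, a rotation vector about the tool's x, y, z in rad, then the opening, from 0 (shut) to 1 (fully open). A call has 1 to 12 rows; each row is the pose to reach, as a shift and turn from the pose commanded when the call began, along the tool's axes at that moment; what a row does not reach only later rows make up. A row lasts 1/8 s, in which the tool goes at most 62.5 mm and 10.7 degrees, less where a joint would pass 70% of its speed; a pose out of reach is approached as far as the arm can. A call with a gripper value outside its range is refused whole. The fingers move at their own pace and stop on an object; "squeeze" is the grip in N (left out, the last holds). Time passes only in rows, so rows that repeat a pose let the fingers close. It gives the time, the measured TCP pose, the force, the opening and the grip force at its end, in the units of the state.
- robot.read_state(): the state, without advancing time (a new reading comes with each control period).
- robot.read_camera(name): name is "side" or "top"; returns (picture, depth): 480x640x3 uint8, red, green, blue; 480x640 float32, m along the optical axis (not along the pixel's ray), 0 where there is no reading.
- robot.camera_model(name): a dict with "K" (3x3 intrinsics, pixels), "R" (3x3) and "t" (3): a world point X has camera coordinates R X + t. Camera axes: x right, y down, z forward; pixel columns grow to the right and rows downward; lengths in m; the calibration is good to about 2 mm. A picture is of the moment at which its call begins. camera_model takes no time and is no camera call.
- robot.close_job(): hands the job in; it is judged then, once.
Trained networks look in the newest picture that a camera, given by its name, has taken for a name from the list of things; names that differ only in an ending like _2 or _b are one class to them, and where a whole thing is asked for, a point or a joint stands for the part that bears it (a point fixed in the world has none). Each returns a list of dicts, best first, with "confidence" (0 to 1); they miss things now and then, are a little off and sometimes report something else, mostly with a low value. They report only what shows in the picture. A call takes as long as a camera call. They do not tell look-alikes from the thing itself.
- robot.recognise(camera, label): "uv" ([column, row] in pixels, amid what is visible of it).
The state is a dict: "t": time; "q": joint angles; "dq": joint speeds; "joint_torque": joint torques, N m; "tool_pos": TCP position; "orientation": TCP orientation; "force": force on the tool from outside, world axes, zero at the start; "wrist_torque": the same for the moment, N m; "opening": finger opening in m; "gripper_force": force on a finger pad.
Only numpy, scipy, OpenCV 4.12 (cv2) and the standard library are available. Lean on these libraries where they do the work, as an engineer would, in place of code of your own. Each camera call takes 0.05 s, during which the arm holds its last target. There are 200 camera calls.

## Working session

There is one attempt and no reset: what is moved stays moved. The work goes in short steps, Python scripts to look and compute and a tool call to move; the robot and the scene stay as the last step left them, time stands still between calls to the robot, and variables do not carry over. Pictures are saved under pics/ and viewed, at most 10 in all, crops included, and the job is handed in when it is done.

Besides the shell and the picture viewer there is one more tool, called after "Emit:" as a command line: name --argument value ..., lists and objects as JSON in quotes. move_arm: Moves the arm, as the interface text tells. Its arguments: {"type":"object","properties":{"deltas":{"type":"array","items":{"type":"number"}},"squeeze":{"type":"number"}},"required":["deltas"]}

```bash
mkdir -p pics; cat > h.py <<'E'
import numpy as np, cv2
from plant import robot
from scipy.spatial.transform import Rotation as Rn
def cloud(cam,d):
    m=robot.camera_model(cam);K,R,t=map(np.array,(m["K"],m["R"],m["t"]))
    v,u=np.mgrid[:480,:640]
    P=np.stack([(u-K[0,2])*d/K[0,0],(v-K[1,2])*d/K[1,1],d],-1)
    W=(P-t)@R
    W[d<=0]=np.nan
    return W
def save(n,p): cv2.imwrite("pics/"+n,cv2.cvtColor(p,cv2.COLOR_RGB2BGR))
E
python3 - <<'E'
from h import *
s=robot.read_state();print(s["t"],s["tool_pos"],s["orientation"],s["opening"],s["force"])
for c in("top","side"):
    p,d=robot.read_camera(c);save(c+"0.png",p);np.savez(c+"0.npz",p=p,d=d);W=cloud(c,d)
    m=robot.camera_model(c);print(c,-np.array(m["R"]).T@m["t"],np.array(m["R"])[2])
    for l in("pin_grip","ring4","nest","fork","hanger","driver","dark_set"):
        try:
            for r in robot.recognise(c,l)[:4]:
                u,v=map(int,r["uv"]);print(l,r["uv"],round(r["confidence"],2),W[v,u].round(3))
        except Exception as e: print(l,e)
print(robot.read_state()["t"])
E
```

```text
0.0 [0.25410391 0.54294542 0.22860466] [-6.82112652e-01 -3.06612703e+00  2.69269142e-03] 0.09286785759497791 [-0.60730431  0.30858923 -0.58782889]
top [0.34319289 0.00680217 1.07799636] [ 0.21924637 -0.02582397 -0.97532772]
pin_grip [166.2, 310.4] 0.6 [0.472 0.262 0.136]
ring4 [341.9, 245.5] 0.72 [ 0.572 -0.071  0.006]
ring4 [400.8, 243.5] 0.62 [ 0.558 -0.192  0.008]
ring4 [390.9, 212.0] 0.59 [ 0.626 -0.183  0.009]
ring4 [393.5, 171.0] 0.57 [ 0.717 -0.207  0.001]
nest [344.4, 249.9] 0.85 [ 0.552 -0.072  0.057]
fork [467.7, 242.3] 0.81 [ 0.541 -0.331  0.004]
driver [154.6, 267.5] 0.6 [0.553 0.279 0.13 ]
dark_set [252.1, 255.8] 0.98 [0.566 0.108 0.059]
side [ 0.24168928 -0.56080029  0.70709822] [ 0.37367707  0.6223902  -0.68774696]
pin_grip [202.4, 170.3] 0.66 [0.464 0.261 0.111]
ring4 [332.1, 284.1] 0.95 [ 0.566 -0.068  0.04 ]
ring4 [398.1, 327.0] 0.88 [ 0.632 -0.178  0.001]
ring4 [364.8, 354.4] 0.84 [ 0.552 -0.194  0.   ]
ring4 [443.6, 317.9] 0.75 [ 0.713 -0.2    0.002]
nest [330.9, 302.4] 0.77 [ 0.543 -0.099  0.038]
fork [408.2, 419.4] 0.95 [ 0.543 -0.321  0.006]
hanger [406.6, 418.9] 0.89 [ 0.54  -0.32   0.008]
driver [237.5, 155.2] 0.65 [0.546 0.279 0.108]
driver [374.6, 224.9] 0.56 [ 0.686 -0.016  0.086]
dark_set [282.4, 220.4] 0.87 [0.56  0.108 0.056]
dark_set [238.5, 156.9] 0.44 [0.546 0.274 0.109]
0.8
```

View pics/top0.png

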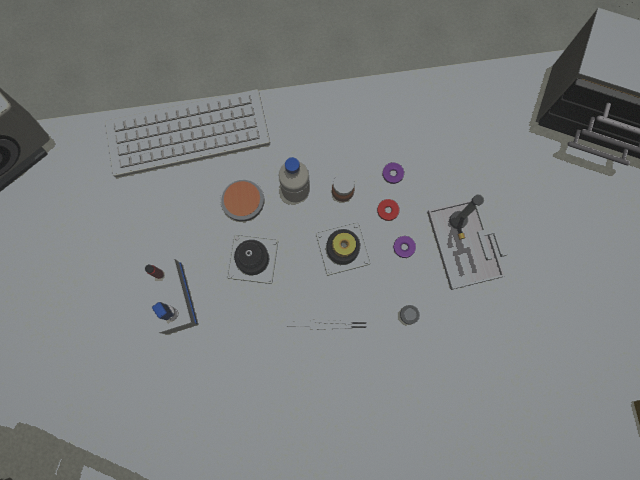

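View pics/side0.png

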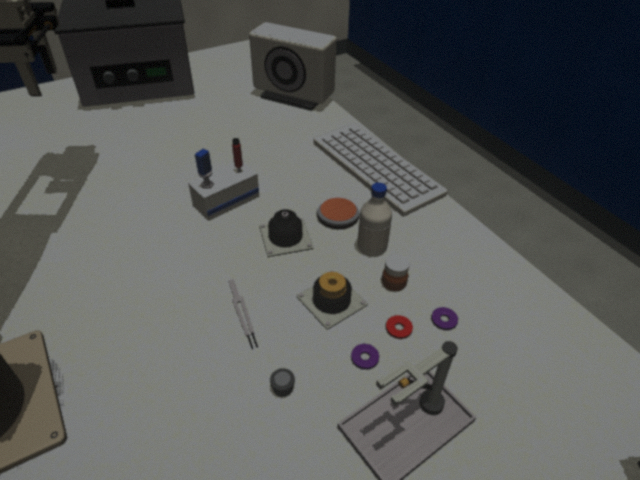

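The top view shows the loose pin (blue grip) at (163,310) beside the red driver (154,271). The gold stack in its nest is at (344,246) and the dark set at (251,257). The ring look-alikes are purple at (393,173) and (404,247), and red at (388,210). The fork prongs are at about (494,247), with their column top at (478,200).

Candidates:
- **Pin:** blue grip (163,310), not the red driver (154,271) or the blue bottle cap (292,165).
- **Rings:** gold stack (344,246), not the purple or red rings or the dark set (251,257).

Next I measure these and check them in one crop.

```bash
cat > m.py <<'E'
from h import *
out=[]
for c in("top","side"):
    z=np.load(c+"0.npz");p,d=z["p"],z["d"];W=cloud(c,d);hsv=cv2.cvtColor(p,cv2.COLOR_RGB2HSV)
    H,S,V=[hsv[...,i].astype(int) for i in range(3)];X,Y,Z=[W[...,i] for i in range(3)]
    print(c)
    def rep(n,m):
        q=W[m]
        if len(q)<4: print(n,len(q));return
        r=cv2.minAreaRect((q[:,:2]*1000).astype(np.float32));print(n,len(q),"med",np.median(q,0).round(4),"min",q.min(0).round(4),"max",q.max(0).round(4),"rect",np.round(r[0],1),np.round(r[1],1),round(r[2],1))
    near=lambda x,y,r:(np.hypot(X-x,Y-y)<r)
    g=near(.47,.262,.045)&(H>100)&(H<130)&(S>120)
    rep("grip",g&(Z>.08)); rep("griptop",g&(Z>np.nanpercentile(Z[g],98)-.006))
    print("z pct",np.nanpercentile(Z[g],[5,50,90,98]))
    rep("standtop",near(.5,.265,.09)&(Z>.035)&(Z<.075)&(S<60)&(V>100))
    rep("driver",near(.55,.279,.03)&(Z>.09))
    a=near(.56,-.07,.04)&(H>15)&(H<35)&(S>90); rep("gold",a); rep("goldtop",a&(Z>.052)&(Z<.062))
    rep("nestwall",near(.56,-.07,.045)&(V<80)&(Z>.031)&(Z<.044))
    rep("plate",near(.56,-.07,.07)&(Z>.004)&(Z<.015))
    f=near(.56,-.33,.16)
    rep("forkhigh",f&(Z>.135)&(Z<.165)); rep("tray",f&(Z>.009)&(Z<.02))
    for cut in ((.135,.145),(.145,.152),(.152,.16),(.16,.2)): rep(str(cut),f&(Z>cut[0])&(Z<cut[1]))
    if c=="top": np.save("fork.npy",W[f&(Z>.12)&(Z<.17)])
    for (u,v) in ([(163,310),(344,246),(480,235)] if c=="top" else [(205,170),(332,290),(410,385)]):
        k=p[v-40:v+40,u-40:u+40];out.append(cv2.resize(k,(260,260),interpolation=cv2.INTER_CUBIC))
save("crop0.png",np.vstack([np.hstack(out[:3]),np.hstack(out[3:])]))
E
python3 m.py
```

```text
top
grip 127 med [0.4735 0.2724 0.1424] min [0.4604 0.261  0.139 ] max [0.4855 0.2845 0.1462] rect [473.3 272.7] [24.2 16.7] 27.5
griptop 125 med [0.4736 0.2724 0.1425] min [0.4604 0.261  0.1398] max [0.4855 0.2845 0.1462] rect [473.3 272.7] [24.2 16.7] 27.5
z pct [0.02535374 0.14220317 0.14477381 0.14569159]
standtop 1732 med [0.5146 0.275  0.0618] min [0.4433 0.2388 0.0538] max [0.5812 0.3208 0.0685] rect [511.5 280.2] [130.5  64.4] 9.6
driver 148 med [0.5478 0.2823 0.1288] min [0.542  0.2768 0.0901] max [0.5579 0.2936 0.1439] rect [549.1 284.8] [15.1 16.8] 21.9
gold 377 med [ 0.5639 -0.0743  0.0553] min [ 0.5408 -0.0964  0.0282] max [ 0.5865 -0.0511  0.06  ] rect [563.5 -73.4] [45.4 43.7] 80.0
goldtop 353 med [ 0.5636 -0.0742  0.0554] min [ 0.5408 -0.0964  0.052 ] max [ 0.5856 -0.0522  0.06  ] rect [563.4 -74.2] [43.6 43.7] 80.9
nestwall 389 med [ 0.5585 -0.0695  0.0376] min [ 0.5314 -0.1054  0.0311] max [ 0.5979 -0.0402  0.0437] rect [564.8 -73.2] [64.4 66.6] 81.2
plate 886 med [ 0.5509 -0.0659  0.0064] min [ 0.4974 -0.138   0.004 ] max [ 0.6276 -0.0054  0.0146] rect [562.6 -71.9
[... 1911 characters left out ...]
1503] min [ 0.4756 -0.349   0.1358] max [ 0.5968 -0.3072  0.157 ] rect [ 536.6 -324.4] [120.8  37.2] 6.0
tray 1734 med [ 0.5497 -0.3266  0.0139] min [ 0.4467 -0.3855  0.009 ] max [ 0.6424 -0.1782  0.02  ] rect [ 547.9 -279.7] [201.7 200. ] 4.6
(0.135, 0.145) 54 med [ 0.5222 -0.3271  0.1436] min [ 0.4767 -0.3476  0.1358] max [ 0.591  -0.3131  0.145 ] rect [ 534.2 -326.4] [113.   34.6] 4.0
(0.145, 0.152) 1179 med [ 0.5237 -0.3251  0.1501] min [ 0.4758 -0.3484  0.145 ] max [ 0.5945 -0.3072  0.1519] rect [ 535.8 -324.5] [119.2  37.2] 5.9
(0.152, 0.16) 249 med [ 0.5793 -0.3209  0.1531] min [ 0.4756 -0.349   0.152 ] max [ 0.5968 -0.3086  0.157 ] rect [ 536.6 -324.1] [120.8  37. ] 6.2
(0.16, 0.2) 0
```

View pics/crop0.png

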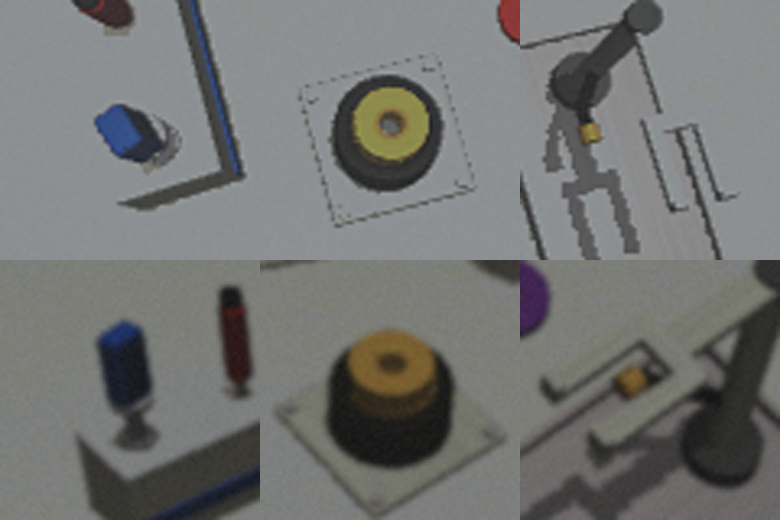

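The crops confirm the choice: blue rectangular grip, gold stack and open two-prong fork. All the heights match the description: grip top 143 mm, stack top 56 mm, prongs 150 mm. Next are the exact angles and the first move.

```bash
cat >> h.py <<'E'
def down(yaw):  # tool z down, tool y at angle yaw (deg) in world xy
    a=np.radians(yaw);y=np.array([np.cos(a),np.sin(a),0]);z=np.array([0,0,-1.]);return np.column_stack([np.cross(y,z),y,z])
def delta(pos,yaw):
    s=robot.read_state();R=Rn.from_rotvec(s["orientation"]).as_matrix()
    return (R.T@(np.array(pos)-s["tool_pos"])).round(4), Rn.from_matrix(R.T@down(yaw)).as_rotvec().round(4)
E
python3 - <<'E'
from h import *
for c in("top","side"):
    z=np.load(c+"0.npz");p,d=z["p"],z["d"];W=cloud(c,d);hsv=cv2.cvtColor(p,cv2.COLOR_RGB2HSV).astype(int)
    X,Y,Z=[W[...,i] for i in range(3)]
    g=(np.hypot(X-.472,Y-.271)<.03)&(hsv[...,0]>100)&(hsv[...,0]<130)&(hsv[...,1]>120)&(Z>.138)
    q=W[g][:,:2];w,v=np.linalg.eigh(np.cov(q.T));print(c,q.mean(0),np.sqrt(w*12),np.degrees(np.arctan2(v[1,1],v[0,1])))
    f=(np.hypot(X-.56,Y+.33)<.16)&(Z>.143)&(Z<.158);q=W[f]
    n=q.copy();b=np.array([503.,-328])/1000;a=np.radians(5.8);e=np.array([np.cos(a),np.sin(a)]);l=(q[:,:2]-b)@e;y=(q[:,:2]-b)@[-e[1],e[0]]
    for lo in range(-30,100,10):
        k=(l*1000>=lo)&(l*1000<lo+10)
        if k.sum(): print(lo,k.sum(),"y",(y[k].min()*1000).round(1),(y[k].max()*1000).round(1),"inner",(np.sort(y[k&(y<0)])[-1:]*1000).round(1),(np.sort(y[k&(y>0)])[:1]*1000).round(1))
    print(l.min(),l.max())
for yaw in(120,-60): print(delta((.4725,.2715,.2),yaw))
E
```

```text
top [0.47332471 0.27267435] [0.01647117 0.02450674] -149.28391986987867
-30 33 y -18.4 18.2 inner [-9.] [9.5]
-20 66 y -18.6 18.5 inner [-8.6] [8.1]
-10 67 y -18.0 18.1 inner [-8.7] [8.7]
0 68 y -18.0 18.1 inner [-9.1] [7.3]
10 66 y -18.7 18.3 inner [-8.8] [8.6]
20 112 y -18.4 18.4 inner [-0.3] [0.3]
30 52 y -15.9 15.2 inner [-0.3] [0.4]
40 47 y -8.0 7.3 inner [-0.5] [0.5]
50 50 y -8.2 7.0 inner [-0.1] [0.2]
60 48 y -8.1 6.7 inner [-0.1] [0.5]
70 50 y -7.7 7.0 inner [-0.8] [0.1]
80 64 y -11.4 10.4 inner [-0.] [0.2]
90 28 y -9.3 7.6 inner [-0.1] [0.2]
-0.023458294948369415 0.09653758780503657
side [0.4709099  0.26937125] [0.01439836 0.02318677] -150.84864305102772
-30 127 y -18.4 18.5 inner [-8.6] [8.2]
-20 130 y -18.2 18.6 inner [-8.4] [8.4]
-10 133 y -18.3 18.1 inner [-8.9] [8.9]
0 130 y -18.5 17.9 inner [-8.5] [8.5]
10 178 y -18.5 18.7 inner [-0.1] [0.3]
20 186 y -18.1 18.2 inner [-0.3] [0.2]
30 89 y -7.8 6.8 inner [-0.1] [0.1]
40 81 y -7.4 7.6 inner [-0.3] [0.3]
50 88 y -7.5 7.6 inner [-0.1] [0.]
60 82 y -7.6 7.0 inner [-0.2] [0.1]
70 109 y -9.4 8.5 inner [-0.2] [0.2]
80 108 y -10.3 9.5 inner [-0.] [0.2]
90 25 y -7.1 7.8 inner [-0.2] [0.2]
-0.02664338839437817 0.09420801642956496
(array([-0.3128, -0.1538,  0.0297]), array([-0.    ,  0.    , -0.9614]))
(array([-0.3128, -0.1538,  0.0297]), array([0.    , 0.    , 2.1802]))
```

Emit:
move_arm --deltas '[-0.313,-0.154,0.03,0,0,2.18,0.5,-0.313,-0.154,0.03,0,0,2.18,0.5,-0.313,-0.154,0.03,0,0,2.18,0.5,-0.313,-0.154,0.03,0,0,2.18,0.5,-0.313,-0.154,0.03,0,0,2.18,0.5,-0.313,-0.154,0.03,0,0,2.18,0.5,-0.313,-0.154,0.03,0,0,2.18,0.5,-0.313,-0.154,0.03,0,0,2.18,0.5,-0.313,-0.154,0.03,0,0,2.18,0.5,-0.313,-0.154,0.03,0,0,2.18,0.5,-0.313,-0.154,0.03,0,0,2.18,0.5,-0.313,-0.154,0.03,0,0,2.18,0.5]'

```text
t: 2.3
tool_pos: [0.4725, 0.2713, 0.1997]
orientation: [-3.036, -0.806, -0.0]
force: [-0.5, -0.3, 0.5]
opening: 0.0469
gripper_force: 0.0
```

Emit:
move_arm --deltas '[0,0,0,0,0,0.001,0.5,0,0,0,0,0,0.001,0.5,0,0,0,0,0,0.001,0.5]'

```text
t: 2.68
tool_pos: [0.4726, 0.2712, 0.1996]
orientation: [3.034, 0.814, 0.0]
force: [-0.0, 0.3, -0.0]
opening: 0.0463
gripper_force: 0.0
```

```bash
python3 - <<'E'
from h import *
s=robot.read_state();print(s["t"],s["tool_pos"],s["q"],s["opening"],s["force"]);print(delta((.4725,.2715,.1145),-60))
E
```

```text
2.675 [0.47255045 0.27124115 0.19963768] [ 4.26992984e-01 -2.82566232e-03  1.68201143e+00 -3.34222640e-05
  1.46238654e+00  1.47350092e+00] 0.046345875455355325 [-0.01906621  0.25553625 -0.04118041]
(array([ 0.0001, -0.0003,  0.0851]), array([ 0.    , -0.    ,  0.0007]))
```

Emit:
move_arm --deltas '[0,0,0.04,0,0,0,0.5,0,0,0.065,0,0,0,0.5,0,0,0.085,0,0,0,0.5,0,0,0.085,0,0,0,0.5,0,0,0.085,0,0,0,0.1,0,0,0.085,0,0,0,0.1,0,0,0.085,0,0,0,0.1,0,0,0.085,0,0,0,0.1,0,0,0.085,0,0,0,0.1]' --squeeze 45

```text
t: 3.8
tool_pos: [0.473, 0.2715, 0.1154]
orientation: [-3.035, -0.812, -0.002]
force: [-0.4, -0.1, 4.6]
opening: 0.0177
gripper_force: 45.0
```

Emit:
move_arm --deltas '[0,0,-0.02,0,0,0,0.1,0,0,-0.05,0,0,0,0.1,0,0,-0.085,0,0,0,0.1,0,0,-0.125,0,0,0,0.1,0,0,-0.135,0,0,0,0.1,0,0,-0.135,0,0,0,0.1,0,0,-0.135,0,0,0,0.1]'

```text
t: 4.68
tool_pos: [0.4716, 0.2708, 0.2472]
orientation: [3.034, 0.812, -0.005]
force: [-0.0, -0.3, -1.9]
opening: 0.018
gripper_force: 45.0
```

```bash
python3 - <<'E'
from h import *
s=robot.read_state();print(s["t"],s["tool_pos"],s["opening"],s["force"],s["wrist_torque"],s["orientation"])
print(delta((.5625,-.0747,.25),-100), delta((.5625,-.0747,.25),-60))
for c in("side",):
    p,d=robot.read_camera(c);W=cloud(c,d)
    save("lift.png",cv2.resize(p[60:260,100:340],(720,600)))
E
```

```text
4.675 [0.47159836 0.27083832 0.24718483] 0.018006323066457552 [-0.01923596 -0.34753113 -1.90907282] [ 0.00986473  0.11568093 -0.01939924] [ 3.03432427  0.81170049 -0.00545123]
(array([-0.0938,  0.3448, -0.0026]), array([0.0009, 0.0035, 0.6973])) (array([-0.0938,  0.3448, -0.0026]), array([-0.0003,  0.0035, -0.0008]))
```

View pics/lift.png

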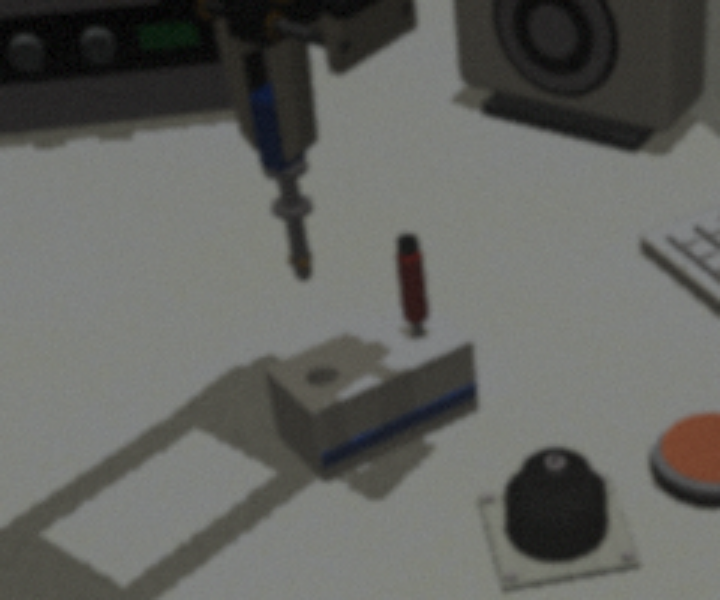

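The pin is held upright and clear of its stand. Next I carry it to above the gold stack.

Emit:
move_arm --deltas '[-0.012,0.04,-0.003,0,0.001,0,0.1,-0.026,0.095,-0.003,0,0.002,0,0.1,-0.042,0.15,-0.003,0,0.003,0,0.1,-0.056,0.205,-0.003,0,0.003,0,0.1,-0.071,0.26,-0.003,0,0.003,0,0.1,-0.083,0.305,-0.003,0,0.003,0,0.1,-0.09,0.332,-0.003,0,0.003,0,0.1,-0.093,0.343,-0.003,0,0.003,0,0.1,-0.094,0.345,0.02,0,0.003,0,0.1,-0.094,0.345,0.045,0,0.003,0,0.1,-0.094,0.345,0.045,0,0.003,0,0.1,-0.094,0.345,0.045,0,0.003,0,0.1]'

```text
t: 6.22
tool_pos: [0.5635, -0.074, 0.2053]
orientation: [-3.034, -0.813, -0.005]
force: [0.1, -0.5, -1.2]
opening: 0.0178
gripper_force: 45.0
```

Emit:
move_arm --deltas '[0,0,0,0,0,0,0.1,0,0,0,0,0,0,0.1,0,0,0,0,0,0,0.1]'

```text
t: 6.6
tool_pos: [0.5636, -0.0746, 0.2052]
orientation: [-3.034, -0.812, -0.006]
force: [-0.1, -0.0, -0.4]
opening: 0.0182
gripper_force: 45.0
```

```bash
python3 - <<'E'
from h import *
s=robot.read_state();print(s["t"],s["tool_pos"],s["opening"],s["force"],s["orientation"]);print(delta((.5625,-.0747,.2),-60))
o=[]
for c in("top","side"):
    p,d=robot.read_camera(c);np.savez(c+"1.npz",p=p,d=d);W=cloud(c,d);X,Y,Z=[W[...,i] for i in range(3)]
    near=np.hypot(X-.5625,Y+.0747)<.05
    for lo in range(54,190,6):
        k=near&(Z*1000>=lo)&(Z*1000<lo+6)
        if k.sum()>2:
            q=W[k];print(c,lo,k.sum(),q.mean(0).round(4)[:2],q.min(0).round(4)[:2],q.max(0).round(4)[:2])
    u,v=(344,235) if c=="top" else (332,245)
    o.append(cv2.resize(p[v-60:v+60,u-40:u+40],(400,600),interpolation=cv2.INTER_CUBIC))
save("above.png",np.hstack(o))
E
```

```text
6.6 [ 0.56360994 -0.07460371  0.20517912] 0.018233157211693014 [-0.07390105 -0.02776594 -0.42218635] [-3.03444987 -0.81181204 -0.00574305]
(array([-0.001 , -0.0005,  0.0052]), array([ 0.0005, -0.0036, -0.0008]))
top 54 170 [ 0.5564 -0.076 ] [ 0.5413 -0.0968] [ 0.582  -0.0532]
side 54 374 [ 0.5609 -0.0752] [ 0.5389 -0.0977] [ 0.5833 -0.0526]
side 102 12 [ 0.56   -0.0765] [ 0.5576 -0.0786] [ 0.5655 -0.0719]
side 108 14 [ 0.5592 -0.0765] [ 0.5567 -0.0815] [ 0.5629 -0.0727]
side 114 26 [ 0.5605 -0.0766] [ 0.5558 -0.0813] [ 0.5687 -0.0699]
side 120 21 [ 0.561  -0.0762] [ 0.5567 -0.0794] [ 0.5676 -0.0696]
side 126 21 [ 0.5605 -0.0765] [ 0.5572 -0.0796] [ 0.5671 -0.0692]
side 132 21 [ 0.5602 -0.0769] [ 0.5569 -0.0799] [ 0.5665 -0.0725]
side 138 17 [ 0.5611 -0.0773] [ 0.5566 -0.0802] [ 0.566  -0.0725]
side 144 5 [ 0.5593 -0.0772] [ 0.5581 -0.0802] [ 0.5605 -0.075 ]
side 150 63 [ 0.5602 -0.0768] [ 0.5508 -0.0869] [ 0.5746 -0.0618]
side 156 65 [ 0.5607 -0.0771] [ 0.5489 -0.0874] [ 0.5745 -0.062 ]
side 162 24 [ 0.5609 -0.0772] [ 0.556  -0.0798] [ 0.5669 -0.0721]
side 168 14 [ 0.5605 -0.0768] [ 0.5561 -0.0788] [ 0.5661 -0.0714]
side 180 57 [ 0.5582 -0.0821] [ 0.5484 -0.0874] [ 0.572  -0.0668]
side 186 35 [ 0.554  -0.0809] [ 0.5485 -0.0872] [ 0.5619 -0.0674]
```

View pics/above.png

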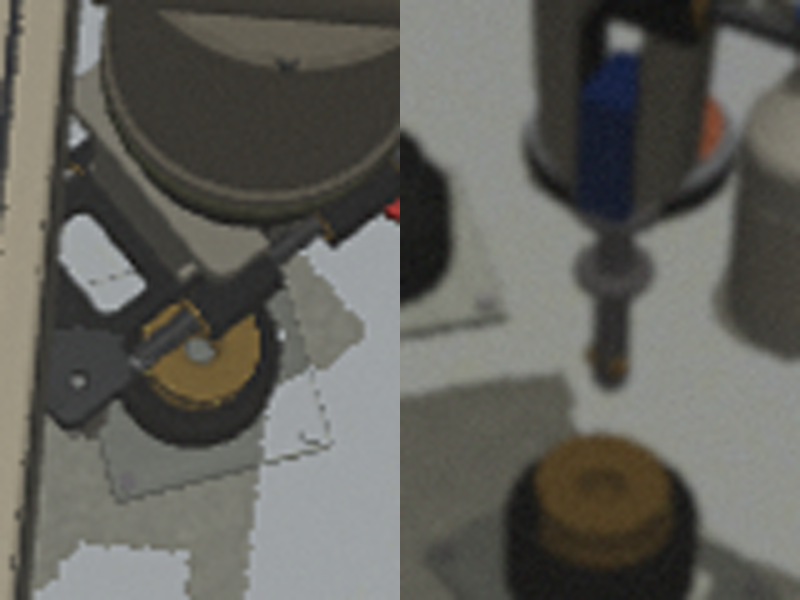

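The side view shows the pin hanging straight, about 0.7 mm off the stack's bore in x, with its tip some 45 mm above the stack. I correct that and descend to just above it.

Emit:
move_arm --deltas '[-0.001,0,0.015,0,-0.003,0,0.1,-0.001,0,0.03,0,-0.003,0,0.1,-0.001,0,0.04,0,-0.003,0,0.1,-0.001,0,0.04,0,-0.003,0,0.1,-0.001,0,0.04,0,-0.003,0,0.1,-0.001,0,0.04,0,-0.003,0,0.1]'

```text
t: 7.45
tool_pos: [0.5631, -0.0751, 0.1654]
orientation: [3.034, 0.812, 0.002]
force: [0.1, -0.2, -2.0]
opening: 0.0178
gripper_force: 45.0
```

```bash
cat > al.py <<'E'
from h import *
s=robot.read_state();print(s["t"],s["tool_pos"],s["force"],s["orientation"],delta((.5625,-.0747,.2),-60))
p,d=robot.read_camera("side");W=cloud("side",d);X,Y,Z=[W[...,i] for i in range(3)]
near=np.hypot(X-.5625,Y+.0747)<.05; g=s["tool_pos"][2]+.004
hs=cv2.cvtColor(p,cv2.COLOR_RGB2HSV)
for n,lo,hi in(("gold",.053,.059),("flange",g-.058,g-.050),("shank",g-.088,g-.062),("neck",g-.051,g-.031)):
    k=near&(Z>lo)&(Z<hi)
    if n=="gold":k&=(hs[...,1]>90)
    q=W[k];print(n,k.sum(),((q.max(0)+q.min(0))/2).round(4)[:2],(q.max(0)-q.min(0)).round(4)[:2],q[:,2].min().round(4),q[:,2].max().round(4))
E
python3 al.py
```

```text
7.45 [ 0.56307609 -0.075129    0.16538347] [ 0.10767715 -0.17098821 -1.97522711] [3.03431823e+00 8.11776600e-01 1.76372787e-03] (array([-0.0003, -0.0006, -0.0346]), array([ 0.0008, -0.0009, -0.0008]))
gold 335 [ 0.5609 -0.0744] [0.0441 0.0449] 0.053 0.0589
flange 111 [ 0.5619 -0.0743] [0.0256 0.0255] 0.1121 0.1192
shank 67 [ 0.5615 -0.0774] [0.0103 0.0084] 0.0821 0.1058
neck 44 [ 0.5616 -0.0758] [0.0117 0.0101] 0.1189 0.1326
```

Emit:
move_arm --deltas '[-0.0005,0,0.003,0,0,0,0.1,-0.0005,0,0.006,0,0,0,0.1,-0.0005,0,0.008,0,0,0,0.1,-0.0005,0,0.01,0,0,0,0.1,-0.0005,0,0.012,0,0,0,0.1,-0.0005,0,0.012,0,0,0,0.1]'

```text
t: 8.25
tool_pos: [0.562, -0.0752, 0.1524]
orientation: [-3.035, -0.812, 0.001]
force: [0.3, 0.1, -1.2]
opening: 0.0176
gripper_force: 45.0
```

Emit:
move_arm --deltas '[0,0,0.002,0,0,0,0.1,0,0,0.004,0,0,0,0.1,0,0,0.005,0,0,0,0.1,0,0,0.006,0,0,0,0.1,0,0,0.007,0,0,0,0.1,0,0,0.008,0,0,0,0.1]'

```text
t: 9.0
tool_pos: [0.5621, -0.0752, 0.1443]
orientation: [-3.035, -0.812, 0.0]
force: [-0.0, -0.1, -0.5]
opening: 0.0178
gripper_force: 45.0
```

Emit:
move_arm --deltas '[0,0,0.001,0,0,0,0.1,0,0,0.002,0,0,0,0.1,0,0,0.003,0,0,0,0.1]'

```text
t: 9.38
tool_pos: [0.5621, -0.0753, 0.1415]
orientation: [-3.035, -0.812, 0.0]
force: [-0.4, -1.3, 1.0]
opening: 0.0176
gripper_force: 45.0
```

Emit:
move_arm --deltas '[0,0,0.001,0,0,0,0.1,0,0,0.002,0,0,0,0.1,0,0,0.003,0,0,0,0.1]'

```text
t: 9.75
tool_pos: [0.5622, -0.0753, 0.1386]
orientation: [3.035, 0.812, 0.0]
force: [0.2, 0.3, -0.8]
opening: 0.0177
gripper_force: 45.0
```

Emit:
move_arm --deltas '[0,0,0.001,0,0,0,0.1,0,0,0.002,0,0,0,0.1,0,0,0.003,0,0,0,0.1,0,0,0.004,0,0,0,0.1,0,0,0.005,0,0,0,0.1,0,0,0.006,0,0,0,0.1]'

```text
t: 10.5
tool_pos: [0.5623, -0.0753, 0.1327]
orientation: [3.035, 0.812, 0.0]
force: [0.7, -0.1, 1.1]
opening: 0.0176
gripper_force: 45.0
```

Emit:
move_arm --deltas '[0,0,0.001,0,0,0,0.1,0,0,0.002,0,0,0,0.1,0,0,0.003,0,0,0,0.1,0,0,0.004,0,0,0,0.1,0,0,0.005,0,0,0,0.1,0,0,0.006,0,0,0,0.1]'

```text
t: 11.25
tool_pos: [0.5621, -0.0753, 0.1265]
orientation: [-3.035, -0.812, 0.0]
force: [0.8, -0.4, 0.3]
opening: 0.0177
gripper_force: 45.0
```

```bash
python3 al.py
```

```text
11.25 [ 0.56214441 -0.07529026  0.12652065] [ 0.76116904 -0.40980404  0.29627039] [-3.03486859e+00 -8.11816110e-01  8.00922535e-05] (array([ 0.0006, -0.0003, -0.0735]), array([-0.    ,  0.    , -0.0008]))
gold 301 [ 0.5608 -0.0756] [0.045  0.0453] 0.053 0.0588
flange 110 [ 0.561  -0.0746] [0.0246 0.0265] 0.0733 0.0804
shank 443 [ 0.5608 -0.0742] [0.045  0.0481] 0.0428 0.0655
neck 40 [ 0.5614 -0.0785] [0.0132 0.013 ] 0.0796 0.0988
```

Emit:
move_arm --deltas '[0,0,0.001,0,0,0,0.1,0,0,0.002,0,0,0,0.1,0,0,0.003,0,0,0,0.1,0,0,0.004,0,0,0,0.1,0,0,0.005,0,0,0,0.1,0,0,0.006,0,0,0,0.1,0,0,0.007,0,0,0,0.1,0,0,0.008,0,0,0,0.1,0,0,0.009,0,0,0,0.1,0,0,0.01,0,0,0,0.1]'

```text
t: 12.55
tool_pos: [0.5621, -0.0753, 0.1165]
orientation: [-3.035, -0.812, 0.0]
force: [-0.0, 1.1, 0.2]
opening: 0.0176
gripper_force: 45.0
```

Emit:
move_arm --deltas '[0,0,0.001,0,0,0,0.1,0,0,0.002,0,0,0,0.1,0,0,0.003,0,0,0,0.1,0,0,0.004,0,0,0,0.1]'

```text
t: 13.05
tool_pos: [0.562, -0.0752, 0.1123]
orientation: [-3.035, -0.812, 0.001]
force: [0.1, 0.4, -2.9]
opening: 0.0177
gripper_force: 45.0
```

Emit:
move_arm --deltas '[0,0,0.0005,0,0,0,0.1,0,0,0.001,0,0,0,0.1,0,0,0.0015,0,0,0,0.1,0,0,0.002,0,0,0,0.1]'

```text
t: 13.55
tool_pos: [0.5622, -0.0754, 0.1108]
orientation: [3.035, 0.812, 0.0]
force: [-0.2, 0.2, -0.9]
opening: 0.0175
gripper_force: 45.0
```

Emit:
move_arm --deltas '[0,0,0.0005,0,0,0,0.1,0,0,0.001,0,0,0,0.1]'

```text
t: 13.8
tool_pos: [0.5622, -0.0753, 0.1097]
orientation: [3.035, 0.812, 0.0]
force: [0.4, 0.0, -1.3]
opening: 0.0178
gripper_force: 45.0
```

Emit:
move_arm --deltas '[0,0,0.0005,0,0,0,0.1,0,0,0.001,0,0,0,0.1]'

```text
t: 14.05
tool_pos: [0.5624, -0.0753, 0.1094]
orientation: [3.035, 0.812, 0.001]
force: [-3.0, 0.9, 8.3]
opening: 0.0177
gripper_force: 45.0
```

Emit:
move_arm --deltas '[0,0,0,0,0,0,0.1,0,0,0,0,0,0,0.1,0,0,0,0,0,0,0.1]'

```text
t: 14.42
tool_pos: [0.5624, -0.0754, 0.1093]
orientation: [3.035, 0.812, 0.001]
force: [-2.2, 1.2, 5.6]
opening: 0.0177
gripper_force: 45.0
```

```bash
python3 al.py
```

```text
14.425 [ 0.56241951 -0.07535503  0.10934888] [-2.19340572  1.21642806  5.60899342] [3.03453536e+00 8.11843577e-01 8.30247346e-04] (array([ 0.0004, -0.0005, -0.0907]), array([ 0.0005, -0.0004, -0.0008]))
gold 255 [ 0.5612 -0.0734] [0.0453 0.046 ] 0.053 0.0589
flange 287 [ 0.5614 -0.0745] [0.0456 0.0437] 0.0554 0.0633
shank 627 [ 0.5617 -0.0747] [0.0665 0.0663] 0.0255 0.0508
neck 41 [ 0.5561 -0.0774] [0.0175 0.0203] 0.0624 0.082
```

Emit:
move_arm --deltas '[0,0,0.0003,0,0,0,0.1,0,0,0.0003,0,0,0,0.1,0,0,0.0003,0,0,0,0.1,0,0,0.0003,0,0,0,0.1]'

```text
t: 14.98
tool_pos: [0.5625, -0.0754, 0.1094]
orientation: [3.034, 0.812, 0.001]
force: [-3.7, 0.7, 7.8]
opening: 0.0177
gripper_force: 45.0
```

Emit:
move_arm --deltas '[0,0,-0.005,0,0,0,0.1,0,0,-0.013,0,0,0,0.1,0,0,-0.023,0,0,0,0.1,0,0,-0.035,0,0,0,0.1,0,0,-0.048,0,0,0,0.1,0,0,-0.061,0,0,0,0.1,0,0,-0.074,0,0,0,0.1,0,0,-0.084,0,0,0,0.1,0,0,-0.09,0,0,0,0.1,0,0,-0.09,0,0,0,0.1,0,0,-0.09,0,0,0,0.1]'

```text
t: 16.35
tool_pos: [0.5618, -0.0752, 0.1977]
orientation: [-3.034, -0.812, 0.001]
force: [-0.1, 0.6, -3.1]
opening: 0.0176
gripper_force: 45.0
```

```bash
python3 - <<'E'
from h import *
s=robot.read_state();print(s["t"],s["tool_pos"],s["force"],s["orientation"])
for z in(.2,): print(delta((.433,-.335,z),-60),delta((.433,-.335,z),-85))
p,d=robot.read_camera("side");save("lifted.png",cv2.resize(p[160:360,240:420],(540,600),interpolation=cv2.INTER_CUBIC))
for c in("top","side"):
    q=np.load(c+"0.npz");W=cloud(c,q["d"]);r=W[...,:2]-[.503,-.328];a=np.radians(5.8);l=r@[np.cos(a),np.sin(a)];y=r@[-np.sin(a),np.cos(a)]
    k=(l>-.07)&(l<.075)&(abs(y)<.04)&(W[...,2]>.02)&(W[...,2]<.142)
    for A in zip((l[k]*1000).round(),(y[k]*1000).round(),(W[...,2][k]*1000).round()):
        if A[1]**2<900 and A[2]>30 and A[2]<138: print(c,A,end=" ")
E
```

```text
16.35 [ 0.56184163 -0.07521714  0.19772371] [-0.10482515  0.64996818 -3.12344005] [-3.03445477e+00 -8.11792729e-01  1.34405972e-03]
(array([-0.2413,  0.1607, -0.0022]), array([-0.0006,  0.0007, -0.0008])) (array([-0.2413,  0.1607, -0.0022]), array([-0.0005,  0.0008,  0.4355]))
top (np.float64(75.0), np.float64(10.0), np.float64(60.0)) top (np.float64(75.0), np.float64(8.0), np.float64(58.0)) top (np.float64(74.0), np.float64(7.0), np.float64(61.0)) top (np.float64(74.0), np.float64(14.0), np.float64(57.0)) top (np.float64(75.0), np.float64(11.0), np.float64(54.0)) top (np.float64(73.0), np.float64(11.0), np.float64(61.0)) top (np.float64(72.0), np.float64(9.0), np.float64(61.0)) top (np.float64(73.0), np.float64(6.0), np.float64(56.0)) top (np.float64(72.0), np.float64(14.0), np.float64(58.0)) top (np.float64(72.0), np.float64(12.0), np.float64(57.0)) top (np.float64(71.0), np.float64(11.0), np.float64(60.0)) top (np.float64(71.0), np.float64(9.0), np.float64(59.0)) top (np.float64(72.0), np.float64(16.0), np.float64(55.0)) top (np.float64(70.0), np.float64(16.0), np.float64(60.0)) t
[... 12094 characters left out ...]
p.float64(68.0), np.float64(7.0), np.float64(57.0)) side (np.float64(70.0), np.float64(7.0), np.float64(56.0)) side (np.float64(72.0), np.float64(6.0), np.float64(55.0)) side (np.float64(73.0), np.float64(5.0), np.float64(56.0)) side (np.float64(74.0), np.float64(4.0), np.float64(56.0)) side (np.float64(75.0), np.float64(4.0), np.float64(56.0)) side (np.float64(71.0), np.float64(7.0), np.float64(52.0)) side (np.float64(72.0), np.float64(6.0), np.float64(52.0)) side (np.float64(73.0), np.float64(5.0), np.float64(53.0)) side (np.float64(73.0), np.float64(3.0), np.float64(56.0)) side (np.float64(75.0), np.float64(3.0), np.float64(54.0)) side (np.float64(75.0), np.float64(2.0), np.float64(52.0))
```

View pics/lifted.png

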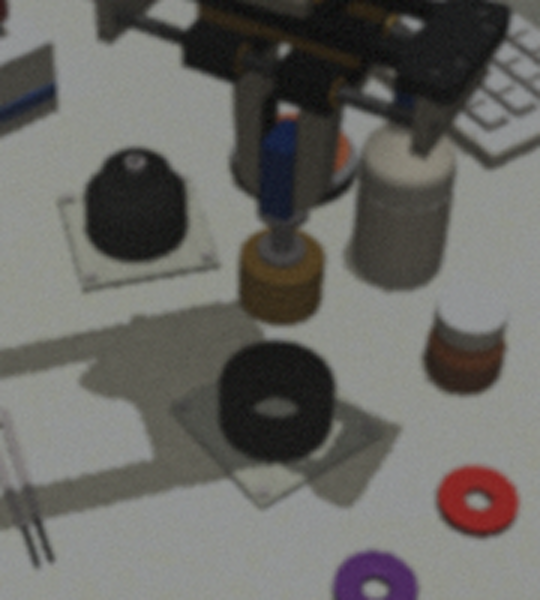

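The nest is empty and all four gold rings hang on the pin as one stack. Next I carry the set to in front of the open end of the fork.

Emit:
move_arm --deltas '[-0.012,0.008,-0.002,0,0,0,0.1,-0.034,0.023,-0.002,0,0,0,0.1,-0.063,0.042,-0.002,0,0,0,0.1,-0.094,0.063,-0.002,0,0,0,0.1,-0.125,0.083,-0.002,0,0,0,0.1,-0.156,0.104,-0.002,0,0,0,0.1,-0.187,0.124,-0.002,0,0,0,0.1,-0.212,0.141,-0.002,0,0,0,0.1,-0.229,0.153,0.003,0,0,0,0.1,-0.238,0.158,0.008,0,0,0,0.1,-0.241,0.161,0.013,0,0,0,0.1,-0.241,0.161,0.013,0,0,0,0.1]'

```text
t: 17.9
tool_pos: [0.4336, -0.3344, 0.1844]
orientation: [-3.033, -0.812, 0.001]
force: [0.4, -0.4, -4.0]
opening: 0.0177
gripper_force: 45.0
```

Emit:
move_arm --deltas '[0,0,0,0,0,0,0.1,0,0,0,0,0,0,0.1,0,0,0,0,0,0,0.1]'

```text
t: 18.27
tool_pos: [0.4341, -0.3349, 0.1856]
orientation: [3.034, 0.813, 0.0]
force: [-0.5, 0.1, -1.7]
opening: 0.0179
gripper_force: 45.0
```

```bash
cat > fk.py <<'E'
from h import *
s=robot.read_state();print(s["t"],s["tool_pos"],s["force"],s["orientation"],s["q"][5])
print(delta((.505,-.3278,s["tool_pos"][2]),-60),s["tool_pos"][2])
a=np.radians(5.8);M=np.array([[np.cos(a),np.sin(a)],[-np.sin(a),np.cos(a)]])
print("tcp in fork",M@(s["tool_pos"][:2]-[.503,-.328]))
g=s["tool_pos"][2]+.0036
for c in("side","top"):
    p,d=robot.read_camera(c);W=cloud(c,d);F=(W[...,:2]-[.503,-.328])@M.T;Z=W[...,2]
    near=np.linalg.norm(W[...,:2]-s["tool_pos"][:2],axis=-1)<.03
    for n,lo,hi in(("rings",g-.092,g-.060),("ringtop",g-.0605,g-.055),("neck",g-.052,g-.031),("collar",g-.0285,g-.0265),("grip",g-.02,g+.02)):
        k=near&(Z>lo)&(Z<hi)
        if k.sum()>3: q=F[k];print(c,n,k.sum(),(q.min(0)*1000).round(1),(q.max(0)*1000).round(1),Z[k].min().round(4))
E
python3 fk.py
```

```text
18.275 [ 0.43405273 -0.33488394  0.18559742] [-0.52166811  0.13437847 -1.73940925] [3.03430299e+00 8.12699162e-01 3.85213586e-04] 0.2967173768208698
(array([0.065 , 0.0293, 0.    ]), array([ 0.0004, -0.0001, -0.0002])) 0.18559741609760963
tcp in fork [-0.06928997  0.00011886]
side rings 654 [-93.8 -22.1] [-49.3  22.5] 0.0981
side ringtop 449 [-93.3 -22. ] [-49.6  23. ] 0.1287
side neck 62 [-81.9 -10.6] [-60.6  10.6] 0.1372
side collar 11 [-83.6 -11.9] [-70.2   2.3] 0.161
side grip 661 [-89.  -24.6] [-56.6  20.1] 0.1692
top rings 27 [-88.2 -16.1] [-46.1  15.2] 0.1037
top ringtop 16 [-88.2 -14.9] [-47.5  14.4] 0.1287
top grip 32 [-86.    9.4] [-57.3  25.9] 0.1703
```

Emit:
move_arm --deltas '[0.007,0.003,0,0,0,0,0.1,0.018,0.008,0,0,0,0,0.1,0.028,0.0126,0,0,0,0,0.1,0.037,0.0167,0,0,0,0,0.1,0.045,0.0203,0,0,0,0,0.1,0.052,0.0234,0,0,0,0,0.1,0.058,0.0261,0,0,0,0,0.1,0.062,0.028,0,0,0,0,0.1,0.065,0.0293,0,0,0,0,0.1,0.065,0.0293,0,0,0,0,0.1,0.065,0.0293,0,0,0,0,0.1]'

```text
t: 19.75
tool_pos: [0.5045, -0.3281, 0.1853]
orientation: [-3.035, -0.812, 0.0]
force: [-0.2, 0.7, -3.4]
opening: 0.0177
gripper_force: 45.0
```

```bash
python3 fk.py; python3 - <<'E'
from h import *
p,d=robot.read_camera("side");save("fork.png",cv2.resize(p[290:450,310:480],(600,565),interpolation=cv2.INTER_CUBIC))
E
```

```text
19.75 [ 0.50450813 -0.32809522  0.18532698] [-0.24387934  0.71445525 -3.37023038] [-3.03490154e+00 -8.11718355e-01  2.75552091e-04] 0.3864204260071395
(array([ 0.0006, -0.    , -0.    ]), array([-0.0001,  0.0002, -0.0009])) 0.18532698174744863
tcp in fork [ 0.00149079 -0.00024714]
side rings 550 [-23.  -22.3] [17.4 18.5] 0.0973
side ringtop 202 [-22.6 -22. ] [21.3 14.8] 0.1284
side neck 529 [-26.7 -18.7] [28.3 18.3] 0.137
side collar 13 [-13.  -12.5] [2.6 8.8] 0.161
side grip 704 [-18.1 -25.3] [14.9 19.6] 0.169
top grip 25 [-9.4 11.5] [11.8 26. ] 0.1719
```

View pics/fork.png

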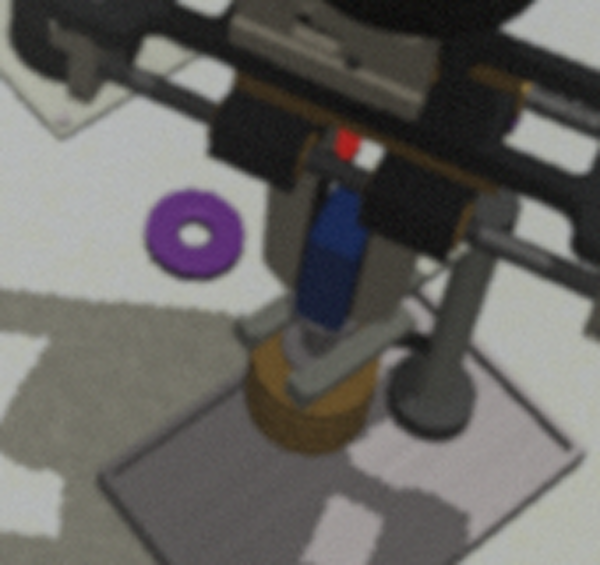

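The neck is between the prongs and the collar is behind the lips. Next I lower it gently.

Emit:
move_arm --deltas '[0,0,0.002,0,0,0,0.1,0,0,0.004,0,0,0,0.1,0,0,0.006,0,0,0,0.1,0,0,0.0075,0,0,0,0.1,0,0,0.0085,0,0,0,0.1,0,0,0.0085,0,0,0,0.1]'

```text
t: 20.65
tool_pos: [0.5046, -0.328, 0.1767]
orientation: [-3.035, -0.812, 0.0]
force: [0.0, -0.9, -2.6]
opening: 0.0176
gripper_force: 45.0
```

Emit:
move_arm --deltas '[0,0,0.0005,0,0,0,0.1,0,0,0.001,0,0,0,0.1,0,0,0.001,0,0,0,0.1]'

```text
t: 21.02
tool_pos: [0.5047, -0.328, 0.1758]
orientation: [-3.035, -0.812, 0.0]
force: [-0.3, 0.0, -2.9]
opening: 0.0175
gripper_force: 45.0
```

Emit:
move_arm --deltas '[0,0,0.0005,0,0,0,0.1,0,0,0.001,0,0,0,0.1,0,0,0.001,0,0,0,0.1]'

```text
t: 21.4
tool_pos: [0.5048, -0.3281, 0.1754]
orientation: [3.035, 0.812, 0.0]
force: [-1.6, 2.5, 2.9]
opening: 0.0178
gripper_force: 45.0
```

Emit:
move_arm --deltas '[0,0,-0.0003,0,0,0,0.1,0,0,-0.0003,0,0,0,0.25,0,0,-0.0003,0,0,0,0.35,0,0,-0.0003,0,0,0,0.5,0,0,-0.0003,0,0,0,0.5,0,0,-0.0003,0,0,0,0.5]' --squeeze 10

```text
t: 22.15
tool_pos: [0.5047, -0.3281, 0.1752]
orientation: [3.035, 0.812, 0.0]
force: [-0.8, 0.3, -0.2]
opening: 0.0459
gripper_force: 0.0
```

Emit:
move_arm --deltas '[0,0,-0.01,0,0,0,0.5,0,0,-0.03,0,0,0,0.5,0,0,-0.06,0,0,0,0.5,0,0,-0.1,0,0,0,0.5,0,0,-0.12,0,0,0,0.5,0,0,-0.12,0,0,0,0.5,0,0,-0.12,0,0,0,0.5,0,0,-0.12,0,0,0,0.5]'

```text
t: 23.15
tool_pos: [0.504, -0.3276, 0.293]
orientation: [-3.032, -0.811, 0.003]
force: [-0.2, -0.1, -0.2]
opening: 0.0466
gripper_force: 0.0
```

```bash
python3 - <<'E'
from h import *
s=robot.read_state();print(s["t"],s["tool_pos"],s["force"],s["opening"])
p,d=robot.read_camera("side");save("hang.png",cv2.resize(p[290:450,310:480],(600,565),interpolation=cv2.INTER_CUBIC))
W=cloud("side",d);Z=W[...,2];h=cv2.cvtColor(p,cv2.COLOR_RGB2HSV).astype(int)
a=np.radians(5.8);M=np.array([[np.cos(a),np.sin(a)],[-np.sin(a),np.cos(a)]]);F=(W[...,:2]-[.503,-.328])@M.T
b=(np.linalg.norm(F,axis=-1)<.03)&(h[...,0]>100)&(h[...,0]<130)&(h[...,1]>110)
for n,k in(("gtop",b&(Z>.198)),("grip",b),("gold",(np.linalg.norm(F,axis=-1)<.04)&(h[...,0]>10)&(h[...,0]<35)&(h[...,1]>90)&(Z>.05))):
    print(n,k.sum(),(F[k].mean(0)*1000).round(1),np.percentile(F[k],[2,98],axis=0).round(4),np.percentile(Z[k],[1,50,99]).round(4))
E
```

```text
23.15 [ 0.5040426  -0.32755164  0.29296276] [-0.22023633 -0.07199492 -0.22390501] 0.046592846046693476
gtop 245 [-0.9 -1. ] [[-0.0114 -0.01  ]
 [ 0.0109  0.0083]] [0.1987 0.203  0.2051]
grip 339 [-3.4 -2.2] [[-0.0125 -0.0108]
 [ 0.0105  0.0079]] [0.1634 0.2024 0.2049]
gold 1326 [-10.4  -9. ] [[-0.0347 -0.0341]
 [ 0.0296  0.0196]] [0.0927 0.1202 0.4931]
```

View pics/hang.png

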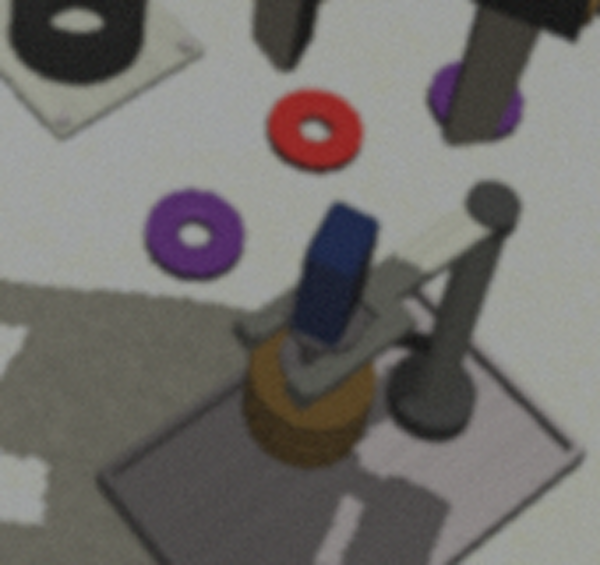

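The pin hangs upright with all four rings: grip top at 203 mm puts its centre 29 mm above the prongs, and it sits about 1 mm from the fork centre. I let it settle, then hand in.

Emit:
move_arm --deltas '[0,0,0,0,0,0,0.5,0,0,0,0,0,0,0.5,0,0,0,0,0,0,0.5,0,0,0,0,0,0,0.5,0,0,0,0,0,0,0.5,0,0,0,0,0,0,0.5,0,0,0,0,0,0,0.5,0,0,0,0,0,0,0.5]'

```text
t: 24.2
tool_pos: [0.5047, -0.328, 0.2951]
orientation: [-3.035, -0.812, -0.0]
force: [0.4, 0.5, 0.2]
opening: 0.0464
gripper_force: 0.0
```

```bash
python3 -c "
from plant import robot
print(robot.close_job())"
```

```text
the job is handed in; nothing more can be done
None
```

I handed the job in at about 24 s, with the pin and all four gold rings hanging upright by the collar in the fork and the gripper clear; the hand-in returned no verdict, so I can't confirm the pass.

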